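# Cock the long-armed lens striker

## Robot

A 6-joint arm with a two-finger parallel gripper is mounted at the origin on a cart in front of the work surface, level with it; the furniture and walls round the work are solid. World frame = base frame: x ahead of the robot, y to its left, z up, the work surface at z = 0. Lengths are in m, angles in rad, forces in N, time in s.
With the tool pointing down it reaches from about 0.3 to 0.875 m from the base axis. Payload 6.4 kg.
Tool frame: the origin (TCP) lies on the front face of the gripper's body, between the roots of the fingers; the fingertips stand 73 mm ahead of it and the grasp point (between the pads) lies ctrl.pinch_z ahead of it (ctrl.pinch_z is the distance from the TCP to the grasp point, in m); z points along the fingers, x is the direction in which the jaws open and shut, and the axes are right-handed (so a half turn about z gives the same grasp; the last joint's range is limited). The gripper opens to 85 mm and grips with 20 to 120 N. Pads are 22 mm wide; open, the fingers measure 114 mm over their backs; the gripper's body (76 mm by 85 mm) begins 54 mm behind the grasp point. The pads swing forward as they close: fully open they stand 13 mm farther back than shut.
Start: joints at [-1.357, 0.181, 1.607, -0, 1.354, -0.206], TCP at [0.234, -0.525, 0.304] pointing down, gripper open.
Joint ranges: [-2.99, 2.99], [-0.89, 2.07], [0.3, 2.58], [-1.14, 4.28], [0, 2.63], [-3.12, 3.12]. Speed limits (rad/s): [2.57, 2.57, 3.01, 3.14, 3.14, 3.14].

## Interface

Orientations are given as a unit quaternion [w, x, y, z].
In Python, from bench import ctrl gives the robot as it stands.
- The arm moves only by the tool move_arm, never from a script. Its argument "rows" is text: rows parted by semicolons, each of 7 numbers parted by spaces: the shift along the tool's x, y, z in cm, then the turn, a rotation vector about the tool's x, y, z in degrees, then the opening, from 0 (shut) to 1 (fully open). In form: x y z rx ry rz grip; .... A call has 1 to 20 rows; each row shifts and turns the commanded pose from where the row before left it, along the tool's axes as they then stand; what a row does not reach is not made up. A row lasts 1/10 s, in which the tool goes at most 50 mm and 8.59 degrees, less where a joint would pass 70% of its speed; a pose out of reach is approached as far as the arm can. A call with a gripper value outside its range is refused whole. The fingers move at their own pace and stop on an object; the grip force is fixed at half the most. Time passes only in rows, so rows that do not move let the fingers close. It gives the time, the measured TCP pose, the force and the opening at its end, in the units of the state.
- ctrl.get_obs(): the state, without advancing time (a new reading comes with each control period).
- ctrl.camera(name): name is "scene" or "side" or "wrist"; returns a dict with "color" (480x640x3 uint8, blue, green, red), "fx", "fy", "cx", "cy" (pixels), "k1" (the pictures are not rectified: a ray, as slopes to the right and down, at radius r is drawn at 1 + k1 r^2 times it, then the intrinsics apply), "rvec" (rotation vector, rad) and "tvec" (3), from world to camera coordinates, as OpenCV has them. Camera axes: x right, y down, z forward; pixel columns grow to the right and rows downward; lengths in m; the calibration is good to about 2 mm. A picture is of the moment at which its call begins. There is no depth.
- ctrl.hand_in(): hands the job in, once; it reports no verdict.
Trained networks look in the newest picture that a camera, given by its name, has taken for a name from the list of things; names that differ only in an ending like _2 or _b are one class to them, and where a whole thing is asked for, a point or a joint stands for the part that bears it (a point fixed in the world has none). Each returns a list of dicts, best first, with "confidence" (0 to 1); they miss things now and then, are a little off and sometimes report something else, mostly with a low value. They report only what shows in the picture. A call takes as long as a camera call.
- ctrl.look_for(camera, query): "bbox" ([left, top, right, bottom] in pixels, round what is visible of it).
- ctrl.trace(camera, query): "region" (480x640 bool, what is visible of it) and "bbox" ([left, top, right, bottom] in pixels, round what is visible of it).
The state is a dict: "time_s": time; "q": joint angles; "dq": joint speeds; "joint_efforts": joint torques, N m; "eef_pos": TCP position; "eef_rot": TCP orientation; "wrist_force": force on the tool from outside, world axes, zero at the start; "torque": the same for the moment, N m; "opening": opening from 0.0 (shut) to 1.0 (fully open).
Only numpy, scipy, OpenCV 4.12 (cv2) and the standard library are available. Lean on these libraries where they do the work, as an engineer would, in place of code of your own. Each camera call takes 0.05 s, during which the arm holds its last target.

## Task

Get the long-armed spring striker ready for the next lens impact test: draw its arm back by the black post until it is past the hair-trigger catch, ease it forward onto the catch and let go, so that the arm stays cocked, without firing it. Leave the short-armed striker on the matching base uncocked.

Things in the scene. Friction and masses are not known exactly. Their poses are not given: they have to be found in the camera images.
- long_arm (a joint): Long striker's aluminium arm: swings level about an upright pivot on a fixed grey plate. 0 = uncocked, at its rubber buffer; grows counter-clockwise from above as drawn back; solid stop at 1.12 rad. Spring: 3 N at the post at 0, 7 N at 0.95. From about 0.75 it pushes the catch aside, which snaps in behind it by 0.97. Draw it to 1.00-1.08, then ease it forward: it rests on the catch at about 0.96.
- long_post (a point): Centre of the upright round black post near the end of the long arm, by which the arm is drawn: diameter 16 mm, its top 82 mm above the table, this point 61 mm above the table. It is 95 mm from the pivot and moves with the arm. Arm and catch below it reach up to 31 mm above the table.
- long_pivot (a point): On the long arm's pivot axis, 12 mm above the table (top of the 165 x 205 mm plate); pin and coil spring reach up to 61 mm. Its axes are the plate's: the arm at 0 points 150 degrees counter-clockwise from its x axis. Here the post is at (-82, 48) mm uncocked and (-86, -41) mm cocked; the plate spans x -138 to +28, y -123 to +83 mm.
- long_trigger (a point): Top of the upright dark steel trigger tab (4 x 14 mm, top 49 mm above the table), the tail of the long striker's sprung catch lever, about 70 mm from the cocked post on the side away from the buffer. With the arm cocked, a push of 3 to 4 N on it lets the arm fly: leave it alone.
- short_arm (a joint): Arm of the other striker, of the same make on a matching base, but with its post only 65 mm from its pivot. 0 = uncocked; it is to stay there. The two strikers may stand in either place, left or right.

How it is judged:
At the end, for the whole second after the job is handed in: The long arm is let go and rests still on its catch (joint at 0.90 to 1.00 rad, slower than 0.1 rad/s), and the short arm is at its buffer (under 0.15 rad) (value of joint long_arm between 0.9 and 1 rad and velocity of joint long_arm between -0.1 and 0.1 rad/s and value of joint short_arm below 0.15 rad); the robot touches nothing.
It fails at once if the long striker fires: its arm flies back towards its buffer (faster than 8.5 rad/s) (velocity of joint long_arm below -8.5 rad/s).
It fails at once if the short arm is drawn back (0.15 rad or more) (value of joint short_arm above 0.15 rad).
It also fails if it takes over 38 s, if anything falls off the work surface, if the arm or the gripper's body presses on something with over 40 N, if the wrist force passes 120 N, or if a joint passes its speed limit or range.

## Working session

There is one attempt and no reset: what is moved stays moved. The work goes in short steps, Python scripts to look and compute and a tool call to move; the robot and the scene stay as the last step left them, time stands still between calls to the robot, and variables do not carry over. Pictures are saved under pics/ and viewed, and the job is handed in when it is done.

Besides the shell and the picture viewer there is one more tool, called after "Call:" as name(argument=value, ...) on one line, values as JSON. move_arm: Moves the arm, as the interface text tells. Its arguments: {"type":"object","properties":{"rows":{"type":"string"}},"required":["rows"]}

```bash
ls; mkdir -p pics
cat > h.py <<'E'
import numpy as np,cv2,sys
from bench import ctrl
def snap(n,f):
    c=ctrl.camera(n); cv2.imwrite('pics/'+f,c['color']); return c
def ray(c,u,v):
    D=np.array([c['k1'],0,0,0,0.]);K=np.array([[c['fx'],0,c['cx']],[0,c['fy'],c['cy']],[0,0,1]])
    p=cv2.undistortPoints(np.array([[[u,v]]],float),K,D)[0,0]
    R=cv2.Rodrigues(np.array(c['rvec'],float))[0]; t=np.array(c['tvec'],float).ravel()
    d=R.T@np.array([p[0],p[1],1]); return -R.T@t, d/np.linalg.norm(d)
def atz(c,u,v,z):
    o,d=ray(c,u,v); return o+d*(z-o[2])/d[2]
def tri(rs):
    A=0;b=0
    for o,d in rs:
        M=np.eye(3)-np.outer(d,d);A=A+M;b=b+M@o
    x=np.linalg.solve(A,b); return x,[np.linalg.norm((np.eye(3)-np.outer(d,d))@(x-o)) for o,d in rs]
def proj(c,P):
    K=np.array([[c['fx'],0,c['cx']],[0,c['fy'],c['cy']],[0,0,1]])
    return cv2.projectPoints(np.array(P,float).reshape(-1,1,3),np.array(c['rvec'],float),np.array(c['tvec'],float),K,np.array([c['k1'],0,0,0,0.]))[0].reshape(-1,2)
E
python3 - <<'E'
from h import *
import pickle
C={}
for n in ['scene','side','wrist']:
    C[n]=snap(n,n+'0.png')
    for q in ['long_post','long_pivot','long_trigger','long_arm','short_arm']:
        for r in ctrl.look_for(n,q): print(n,q,np.round(r['bbox']),round(r['confidence'],2))
pickle.dump(C,open('c0.pkl','wb'))
o=ctrl.get_obs();print(o,ctrl.pinch_z)
E
```

```text
pics
scene long_post [193. 317. 230. 386.] 0.64
scene long_pivot [167. 295. 290. 404.] 0.59
scene long_arm [193. 322. 230. 382.] 0.84
scene short_arm [323. 194. 336. 232.] 0.9
side long_post [274. 166. 313. 187.] 0.84
side long_post [276. 197. 294. 211.] 0.69
side long_pivot [275. 164. 335. 220.] 0.71
side long_trigger [277. 197. 296. 209.] 0.65
side short_arm [335. 255. 372. 284.] 0.67
{'time_s': 0.9, 'q': array([-1.35729038e+00,  1.80794885e-01,  1.60700494e+00, -1.17195129e-06,
        1.35379675e+00, -2.06304388e-01]), 'dq': array([-0.00088641,  0.0007017 ,  0.00089953, -0.00017443,  0.00085833,
        0.00012422]), 'joint_efforts': array([ 7.21772722e-04, -4.44834673e+01, -3.51677299e+01, -2.51200809e-04,
        5.42673770e-04,  1.01010971e-05]), 'eef_pos': array([ 0.23437895, -0.52507777,  0.30388894]), 'eef_rot': array([-9.76372444e-07,  8.38924161e-01, -5.44248337e-01, -1.79561874e-06]), 'wrist_force': array([ 0.36718639,  0.01653672, -0.65883358]), 'torque': array([ 0.04645961, -0.03193826,  0.01475095]), 'opening': 1.0003753789514371} 0.0539
```

View pics/scene0.png

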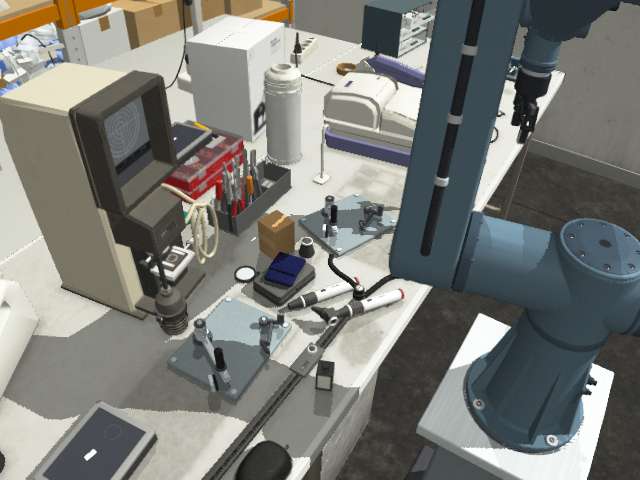

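View pics/side0.png

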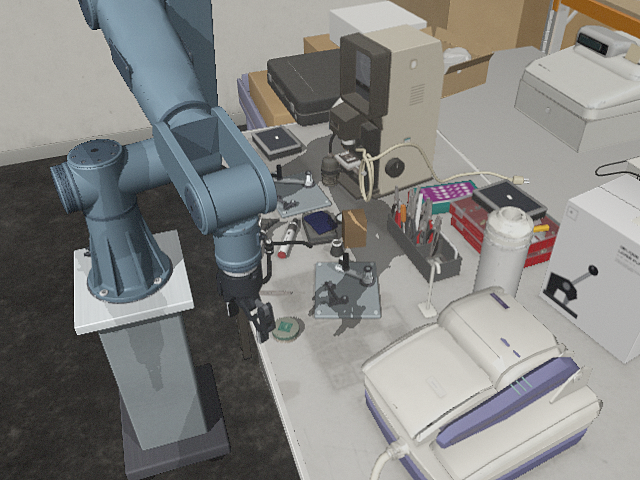

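View pics/wrist0.png

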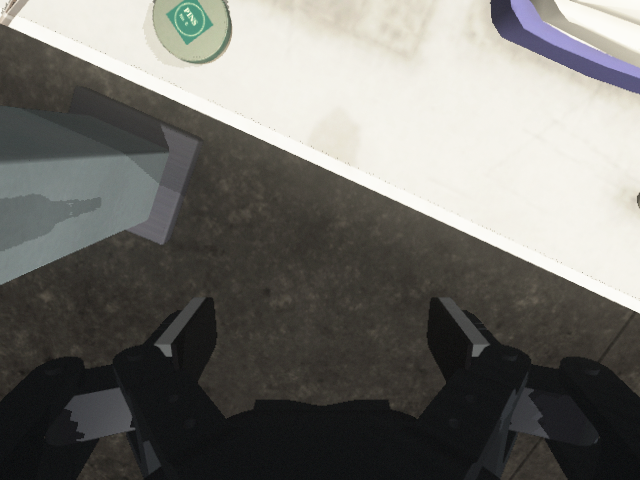

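The scene view shows the left striker's plate near (230,350), with its post at about (221,360), and the other plate near (345,225). I'll enlarge both to check which is the long one.

Run:
```python
from h import *
import pickle
C=pickle.load(open('c0.pkl','rb'))
s=C['scene']['color'];d=C['side']['color']
a=cv2.resize(s[285:405,155:305],(400,320),interpolation=2);b=cv2.resize(s[180:270,290:400],(400,320),interpolation=2)
cc=cv2.resize(d[155:225,265:345],(400,280),interpolation=2);e=cv2.resize(d[245:330,300:390],(400,280),interpolation=2)
cv2.imwrite('pics/z0.png',np.vstack([np.hstack([a,b]),np.hstack([cc,e])]))
print(atz(C['scene'],230,350,.012),atz(C['scene'],345,225,.012))
for n in C: print(n,ray(C[n],320,240), C[n]['fx'])
```

```text
[0.5253061 0.2239361 0.012    ] [ 0.53624817 -0.23681982  0.012     ]
scene (array([0.06894057, 0.64727441, 0.82839193]), array([ 0.39294853, -0.64345011, -0.65693485])) 508.90365377277027
side (array([ 0.1340904 , -1.29506541,  1.07552695]), array([ 0.23708104,  0.7382164 , -0.6315292 ])) 586.5895398764384
wrist (array([ 0.29693284, -0.49863866,  0.37355788]), array([-0.24053906, -0.10296666, -0.96516259])) 356.5091422715205
```

View pics/z0.png

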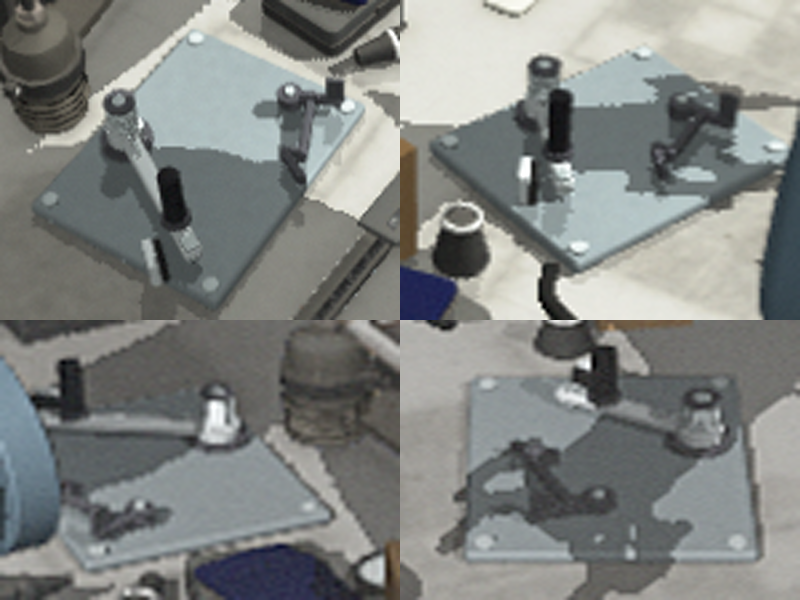

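The left striker is the long one: its arm is clearly longer and its post sits near the tip. Triangulating the pivot and post now.

Run:
```python
from h import *
import pickle
C=pickle.load(open('c0.pkl','rb'));s=C['scene'];d=C['side']
print('pivtop',tri([ray(s,199.5,323),ray(d,308.4,172)]), atz(s,199.5,323,.061))
print('posttop',tri([ray(s,219,350.5),ray(d,279.2,165.3)]), atz(s,219,350.5,.082))
pv=tri([ray(s,199.5,323),ray(d,308.4,172)])[0];pp=tri([ray(s,219,350.5),ray(d,279.2,165.3)])[0]
v=(pp-pv)[:2];print(np.linalg.norm(v),np.degrees(np.arctan2(v[1],v[0])))
# scene screws zoom px -> px
Z=lambda x,y:(155+x/2.6667,285+y/2.6667)
for n,p in dict(screwTop=(195,38),screwR=(348,106),screwL=(50,200),screwB=(210,285),trig=(335,85)).items():
    print(n,atz(s,*Z(*p),.014 if 'screw' in n else .049))
```

```text
pivtop (array([0.58975092, 0.23268646, 0.05910073]), [np.float64(0.0002245100591069535), np.float64(0.00022451005910702088)]) [0.58819616 0.23375186 0.061     ]
posttop (array([0.50396165, 0.27107746, 0.07965011]), [np.float64(0.0007716255836480847), np.float64(0.0007716255836480403)]) [0.50171132 0.27237053 0.082     ]
0.09398759275104215 155.89131082793668
screwTop [0.61417088 0.12432538 0.014     ]
screwR [0.4716001  0.11167487 0.014     ]
screwL [0.59819901 0.30581108 0.014     ]
screwB [0.45769008 0.29383773 0.014     ]
trig [0.47399342 0.12379937 0.049     ]
```

Run:
```python
from h import *
import pickle
C=pickle.load(open('c0.pkl','rb'));s=C['scene'];d=C['side']
print('objective',tri([ray(s,173,316),ray(d,329,172)]),'top',tri([ray(s,167,285),ray(d,328,160)]))
print('projector lower head', tri([ray(s,150,240),ray(d,350,120)]))
```

```text
objective (array([0.66113029, 0.23912149, 0.03905007]), [np.float64(0.0010669666577929305), np.float64(0.0010669666577930073)]) top (array([0.66301398, 0.22477853, 0.10332594]), [np.float64(0.012094624994114083), np.float64(0.012094624994114098)])
projector lower head (array([0.71402348, 0.21904407, 0.21588034]), [np.float64(0.014584817549083898), np.float64(0.014584817549083542)])
```

Call:
move_arm(rows="-3.1 -2.85 0 0 0 0 0.6;-3.1 -2.85 0 0 0 0 0.6;-3.1 -2.85 0 0 0 0 0.6;-3.1 -2.85 0 0 0 0 0.6;-3.1 -2.85 0 0 0 0 0.6;-3.1 -2.85 0 0 0 0 0.6;-3.1 -2.85 0 0 0 0 0.6;-3.1 -2.85 0 0 0 0 0.6;-3.1 -2.85 0 0 0 0 0.6;-3.1 -2.85 0 0 0 0 0.6;-3.1 -2.85 0 0 0 0 0.6;-3.1 -2.85 0 0 0 0 0.6;-3.1 -2.85 0 0 0 0 0.6;-3.1 -2.85 0 0 0 0 0.6;-3.1 -2.85 0 0 0 0 0.6;-3.1 -2.85 0 0 0 0 0.6")

```text
time_s: 2.5
eef_pos: [0.4489, 0.1156, 0.3042]
eef_rot: [-0.0, 0.839, -0.544, 0.0]
wrist_force: [0.7, -1.3, 0.5]
opening: 0.597
```

Call:
move_arm(rows="0 0 0 0 0 8 0.6;0 0 0 0 0 8 0.6;0 0 0 0 0 8 0.6;0 0 0 0 0 8 0.6;0 0 0 0 0 8 0.6;0 0 0 0 0 8.5 0.6;0 0 0 0 0 0 0.6")

```text
time_s: 3.2
eef_pos: [0.4486, 0.1137, 0.304]
eef_rot: [0.0, -0.541, 0.841, -0.0]
wrist_force: [0.0, -0.3, 0.1]
opening: 0.597
```

Run:
```python
from h import *
import pickle
c=snap('wrist','w1.png');o=ctrl.get_obs();print(o['eef_pos'],o['eef_rot'],o['q'])
for q in ['long_post','long_pivot','long_trigger','long_arm']:
    for r in ctrl.look_for('wrist',q): print(q,np.round(r['bbox']),round(r['confidence'],2))
pickle.dump(c,open('w1.pkl','wb'))
for n,p in dict(post=(.503,.273,.082),piv=(.589,.233,.061)).items(): print(n,proj(c,p))
```

```text
[0.44861722 0.11369581 0.30396233] [ 5.85860310e-05 -5.42690314e-01  8.39932865e-01 -3.97443555e-05] [-9.15826426e-03 -7.80369034e-02  1.87771433e+00 -1.93094944e-06
  1.34177365e+00  1.98516119e+00]
long_post [114. 119. 165. 260.] 0.98
long_pivot [ 74.  43. 326. 282.] 0.79
long_pivot [114. 116. 170. 259.] 0.52
long_trigger [240. 161. 307. 243.] 0.85
long_arm [111. 115. 169. 260.] 0.98
post [[125.72227893 247.03688641]]
piv [[123.89468639 132.59721574]]
```

View pics/w1.png

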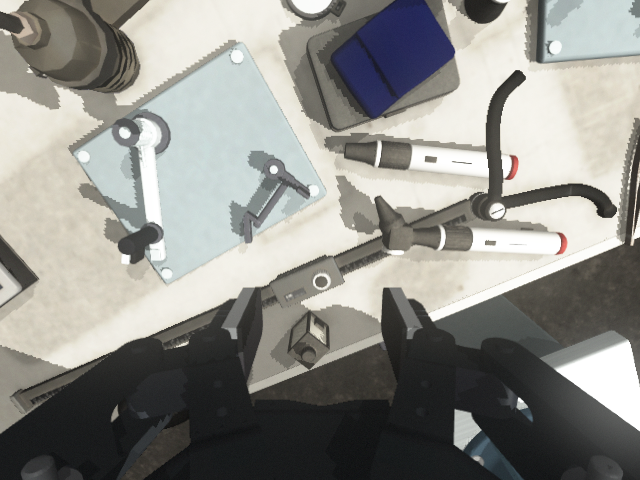

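The wrist view puts the post top near (128,244) and the pivot pin near (126,133), which matches the projected estimate to within 3 px. The trigger lever is at (275,195).

Run:
```python
from h import *
import pickle
w=pickle.load(open('w1.pkl','rb'))
cv2.imwrite('pics/w1z.png',cv2.resize(w['color'][100:290,60:310],None,fx=3,fy=3,interpolation=2))
```

```text
(no output)
```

View pics/w1z.png

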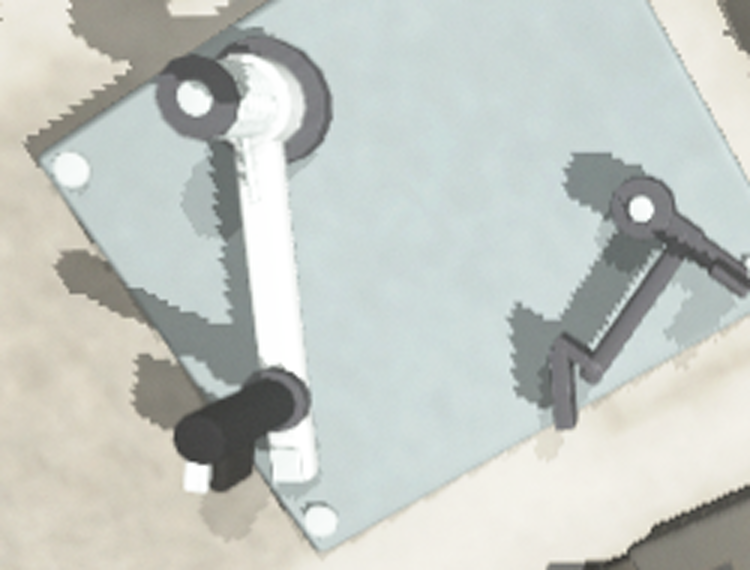

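```bash
cat > mv.py <<'E'
from h import *
from scipy.spatial.transform import Rotation as Ro
def pose():
    o=ctrl.get_obs();q=o['eef_rot'];return np.array(o['eef_pos']),Ro.from_quat([q[1],q[2],q[3],q[0]]).as_matrix(),o
E
python3 - <<'E'
from mv import *
import pickle
C=pickle.load(open('c0.pkl','rb'));s=C['scene'];d=C['side']
w=pickle.load(open('w1.pkl','rb'))
f=lambda x,y:(60+x/3,100+y/3)
pp=tri([ray(s,219,350.5),ray(d,279.2,165.3),ray(w,*f(199,438))]);pv=tri([ray(s,199.5,323),ray(d,308.4,172),ray(w,*f(194,98))])
print(pp,pv)
print('trigger tab top',atz(w,*f(750,280),.049))
for n,p in dict(TL=(71,169),B=(321,520),lev=(640,208)).items(): print(n,atz(w,*f(*p),.014 if n!='lev' else .03))
v=(pp[0]-pv[0])[:2];print(np.linalg.norm(v),np.degrees(np.arctan2(v[1],v[0])))
p,R,o=pose()
t=np.array([pp[0][0],pp[0][1],p[2]])
print((R.T@(t-p))*100)
E
```

```text
(array([0.50370285, 0.27182684, 0.08022908]), [np.float64(0.0009780841877367742), np.float64(0.00114986144533976), np.float64(0.0011198265448632539)]) (array([0.58947873, 0.23293254, 0.05923985]), [np.float64(0.0001582268001575876), np.float64(0.0005113326605808907), np.float64(0.0004909064813307067)])
trigger tab top [0.47531707 0.11231029 0.049     ]
TL [0.59865086 0.30444598 0.014     ]
B [0.45738304 0.29201821 0.014     ]
lev [0.50830843 0.13596108 0.03      ]
0.09418210344486035 155.60851517811676
[-1.66812066e+01  1.49254128e+00 -7.71558611e-04]
```

Call:
move_arm(rows="-3.34 0.3 0 0 0 0 0.5;-3.34 0.3 0 0 0 0 0.5;-3.34 0.3 0 0 0 0 0.5;-3.34 0.3 0 0 0 0 0.5;-3.34 0.3 0 0 0 0 0.5;0 0 3 0 0 0 0.5;0 0 3 0 0 0 0.5;0 0 3 0 0 0 0.5;0 0 2.5 0 0 0 0.5;0 0 0 0 0 0 0.5;0 0 0 0 0 0 0.5")

```text
time_s: 4.55
eef_pos: [0.5042, 0.2719, 0.1891]
eef_rot: [-0.0, -0.542, 0.841, 0.0]
wrist_force: [0.7, 0.5, 0.6]
opening: 0.504
```

Run:
```python
from mv import *
c=snap('wrist','w2.png');p,R,o=pose();print(p,o['wrist_force'],o['opening'],o['q'])
t=np.array([.5032,.2723,p[2]]);print((R.T@(t-p))*100)
print(proj(c,[[.5032,.2723,.082]]))
```

```text
[0.50485916 0.2721473  0.19020591] [-0.05914459 -0.76532043  0.20647733] 0.5046366908134244 [2.87525146e-01 3.03241919e-01 1.70429234e+00 3.31823276e-05
 1.13237659e+00 2.28437839e+00]
[ 0.05466749  0.1573937  -0.00025845]
[[320.25914069 279.71530112]]
```

View pics/w2.png

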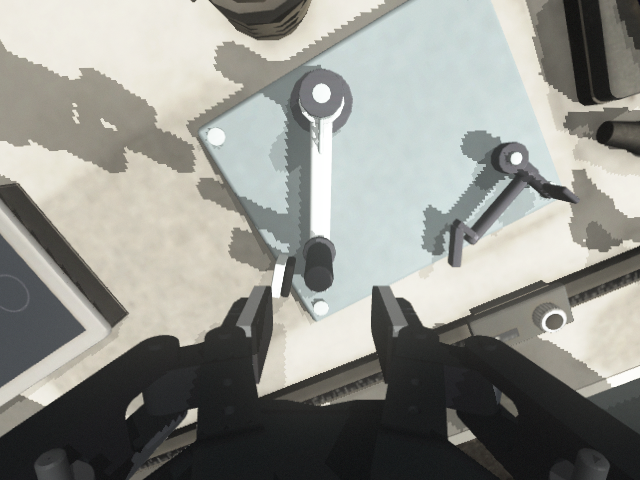

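Post top is at (319,277), centred between the pads. I'll descend around it.

Call:
move_arm(rows="0 0.1 1.5 0 0 0 0.5;0 0.1 1.5 0 0 0 0.5;0 0 1.5 0 0 0 0.5;0 0 1.0 0 0 0 0.5;0 0 0.7 0 0 0 0.5;0 0 0.5 0 0 0 0.5;0 0 0 0 0 0 0.4;0 0 0 0 0 0 0.3;0 0 0 0 0 0 0.28;0 0 0 0 0 0 0.28")

```text
time_s: 5.6
eef_pos: [0.5026, 0.2729, 0.1225]
eef_rot: [0.001, -0.541, 0.841, -0.0]
wrist_force: [-0.5, 0.4, -0.2]
opening: 0.277
```

Run:
```python
from mv import *
c=snap('wrist','w3.png');p,R,o=pose();print(p,o['wrist_force'],o['opening'],o['q'])
t=np.array([.5032,.2723,p[2]]);print((R.T@(t-p))*100, R[:,0])
s=snap('scene','s3.png');cv2.imwrite('pics/s3z.png',cv2.resize(s['color'][230:420,120:320],None,fx=3,fy=3))
```

```text
[0.50253899 0.27285962 0.12239807] [-0.46516124 -0.55368048 -0.13970956] 0.2778464067287705 [ 2.89936241e-01  4.00905107e-01  1.73610749e+00 -1.93943519e-06
  1.00366962e+00  2.28738961e+00]
[ 2.35911345e-02 -8.33338591e-02  4.32215100e-05] [-4.13828640e-01 -9.10354602e-01 -5.96763554e-04]
```

View pics/w3.png

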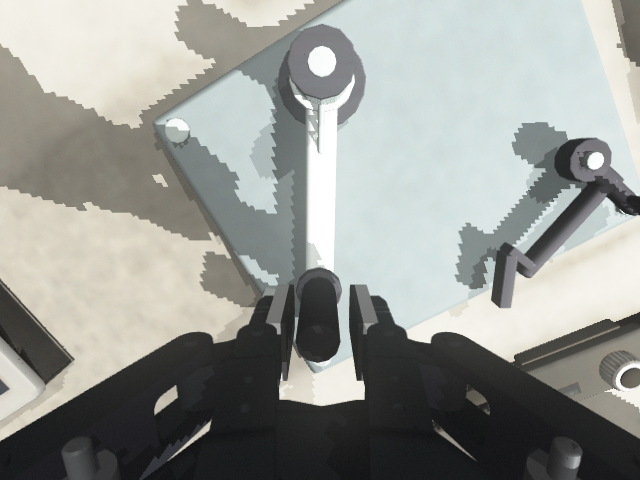

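View pics/s3z.png

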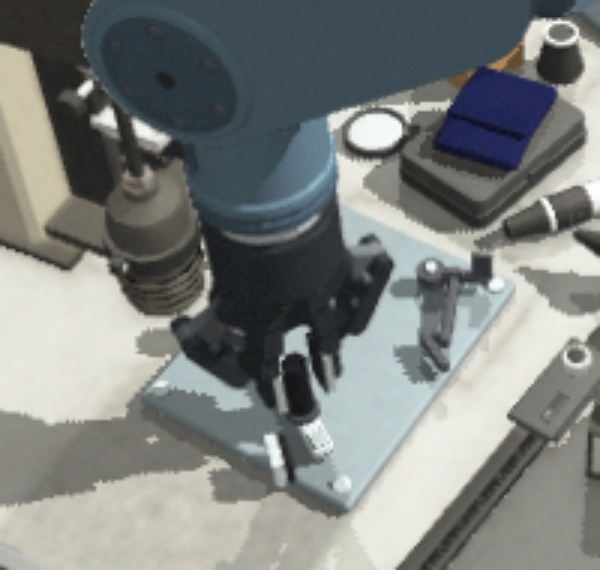

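The post sits centred between the pads with about 4 mm slack per side. I'll drag it along the arc, turning the tool with the arm.

Call:
move_arm(rows="0.5 -0.01 0 0 0 -3 0.28;0.5 -0.01 0 0 0 -3 0.28;0.5 -0.01 0 0 0 -3 0.28;0.5 -0.01 0 0 0 -3 0.28;0.5 -0.01 0 0 0 -3 0.28;0.5 -0.01 0 0 0 -3 0.28;0.5 -0.01 0 0 0 -3 0.28;0.5 -0.01 0 0 0 -3 0.28;0.5 -0.01 0 0 0 -3 0.28;0.5 -0.01 0 0 0 -3 0.28;0 0 0 0 0 0 0.28")

```text
time_s: 6.8
eef_pos: [0.4945, 0.2245, 0.1224]
eef_rot: [-0.001, 0.74, -0.672, 0.0]
wrist_force: [1.2, 5.3, -1.5]
opening: 0.283
```

```bash
cat >> mv.py <<'E'
def st():
    p,R,o=pose();v=p[:2]-[.5892,.2332]
    print('t',o['time_s'],'p',p.round(4),'f tool',(R.T@o['wrist_force']).round(2),'open',o['opening'],'r',np.linalg.norm(v),'tcp ang',((np.degrees(np.arctan2(v[1],v[0]))%360)-155.4)/57.2958,'yaw',np.degrees(np.arctan2(R[1,0],R[0,0]))%360-245.4)
E
python3 - <<'E'
from mv import *
c=snap('wrist','w4.png');st()
E
```

```text
t 6.85 p [0.4945 0.2246 0.1224] f tool [-4.85 -3.26  1.31] open 0.28640677008982396 r 0.09512405757936038 tcp ang 0.5193941544940969 yaw 30.056660427084097
```

View pics/w4.png

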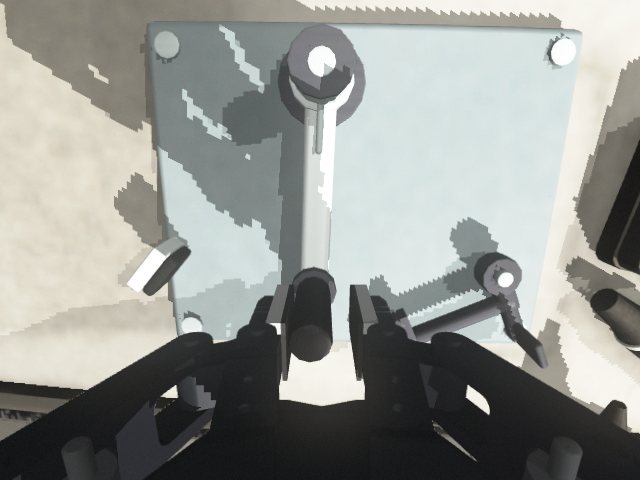

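The pad is drawing the post, and the arm is at about 0.48. Raising 4 mm keeps the tips clear of the trigger tab's top. I'll continue.

Call:
move_arm(rows="0.5 -0.01 -0.1 0 0 -3 0.28;0.5 -0.01 -0.1 0 0 -3 0.28;0.5 -0.01 -0.1 0 0 -3 0.28;0.5 -0.01 -0.1 0 0 -3 0.28;0.5 -0.01 0 0 0 -3 0.28;0.5 -0.01 0 0 0 -3 0.28;0.5 -0.01 0 0 0 -3 0.28;0.33 -0.01 0 0 0 -2 0.28;0.33 -0.01 0 0 0 -2 0.28;0 0 0 0 0 0 0.28")

```text
time_s: 7.85
eef_pos: [0.5054, 0.1856, 0.1254]
eef_rot: [0.0, 0.868, -0.496, -0.001]
wrist_force: [-3.6, 6.4, -0.9]
opening: 0.275
```

Run:
```python
from mv import *
c=snap('wrist','w5.png');st()
```

```text
t 7.9 p [0.5054 0.1856 0.1254] f tool [-5.28 -1.51  0.24] open 0.2810598453814315 r 0.09639989342083055 tcp ang 0.9454093010092457 yaw 55.06373391066202
```

View pics/w5.png

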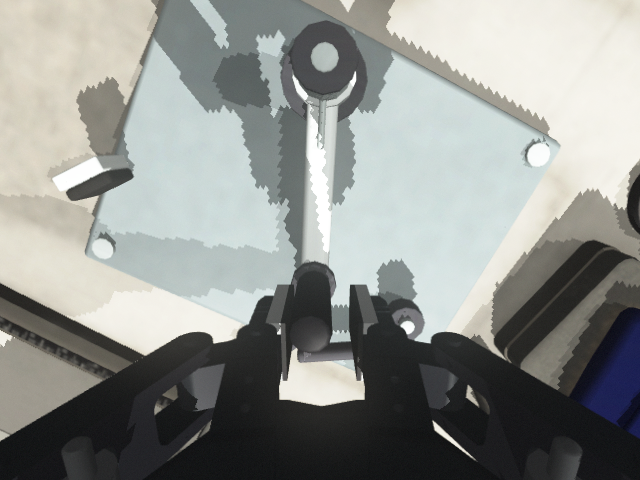

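Call:
move_arm(rows="0.32 -0.03 0 0 0 -2 0.28;0.32 -0.03 0 0 0 -2 0.28;0.32 -0.03 0 0 0 -2 0.28;0.25 -0.02 0 0 0 -1.5 0.28;0 0 0 0 0 0 0.28")

```text
time_s: 8.4
eef_pos: [0.5121, 0.176, 0.1253]
eef_rot: [0.001, 0.899, -0.438, -0.002]
wrist_force: [-6.2, 4.2, 2.7]
opening: 0.28
```

Run:
```python
from mv import *
c=snap('wrist','w6.png');st()
s=snap('scene','s6.png');d=snap('side','d6.png')
a=cv2.resize(s['color'][280:410,150:310],(400,325),interpolation=2);b=cv2.resize(d['color'][150:228,260:350],(400,325),interpolation=2)
cv2.imwrite('pics/z6.png',np.hstack([a,b]))
```

```text
t 8.45 p [0.512  0.1761 0.1253] f tool [-7.76  1.34 -2.48] open 0.28183102354093 r 0.09599289409829477 tcp ang 1.066551729311252 yaw 62.584066910164864
```

View pics/w6.png

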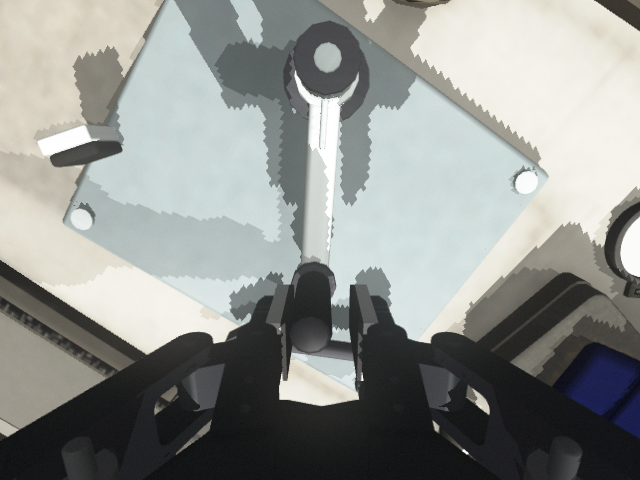

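View pics/z6.png

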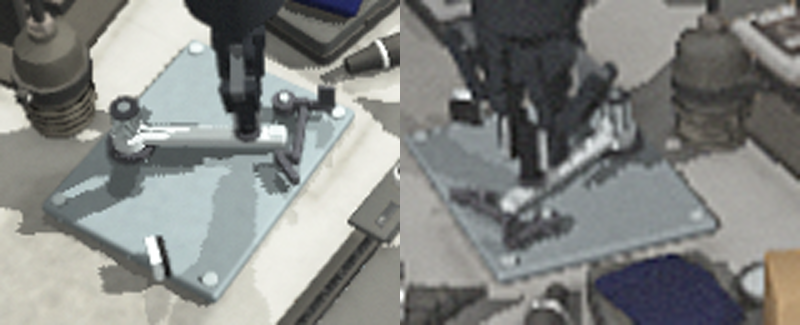

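Call:
move_arm(rows="0.1 -0.01 0 0 0 -0.6 0.28;0 0 0 0 0 0 0.28;-0.12 0 0 0 0 0.7 0.28;-0.12 0 0 0 0 0.7 0.28;-0.12 0 0 0 0 0.7 0.28;-0.12 0 0 0 0 0.7 0.28;-0.12 0 0 0 0 0.7 0.28;0 0 0 0 0 0 0.28;0 0 0 0 0 0 0.28")

```text
time_s: 9.45
eef_pos: [0.5091, 0.1803, 0.1253]
eef_rot: [0.001, 0.887, -0.461, -0.002]
wrist_force: [-5.3, 3.7, 2.8]
opening: 0.276
```

Run:
```python
from mv import *
c=snap('wrist','w7.png');st()
s=snap('scene','s7.png')
a=cv2.resize(s['color'][280:410,150:310],(400,325),interpolation=2);b=cv2.resize(c['color'][240:400,220:420],(400,325),interpolation=2)
cv2.imwrite('pics/z7.png',np.hstack([a,b]))
```

```text
t 9.5 p [0.5091 0.1803 0.1253] f tool [-7.32  1.69 -2.56] open 0.27765083327554085 r 0.09600921352690434 tcp ang 1.0126024204291062 yaw 59.68921633866805
```

View pics/z7.png

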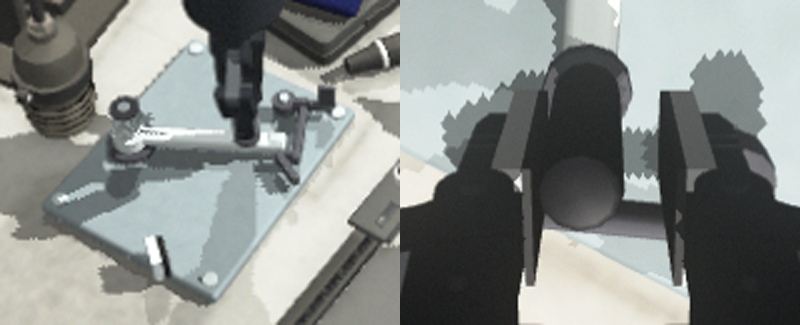

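The catch hook now appears at the arm tip. The force is still carried by the pad at about 0.97, so I'll keep easing.

Call:
move_arm(rows="-0.08 0 0 0 0 0.5 0.28;-0.08 0 0 0 0 0.5 0.28;-0.08 0 0 0 0 0.5 0.28;0 0 0 0 0 0 0.28;0 0 0 0 0 0 0.28")

```text
time_s: 10.05
eef_pos: [0.5078, 0.1823, 0.1253]
eef_rot: [0.001, 0.881, -0.473, -0.002]
wrist_force: [-5.3, 5.5, 1.5]
opening: 0.279
```

Run:
```python
from mv import *
c=snap('wrist','w8.png');st()
s=snap('scene','s8.png')
a=cv2.resize(s['color'][280:410,150:310],(400,325),interpolation=2);b=cv2.resize(c['color'][240:400,220:420],(400,325),interpolation=2)
cv2.imwrite('pics/z8.png',np.hstack([a,b]))
```

```text
t 10.1 p [0.5077 0.1823 0.1253] f tool [-6.49  2.32 -2.22] open 0.2777715509830009 r 0.09606370082103267 tcp ang 0.9880459301845886 yaw 58.18658929427559
```

View pics/z8.png

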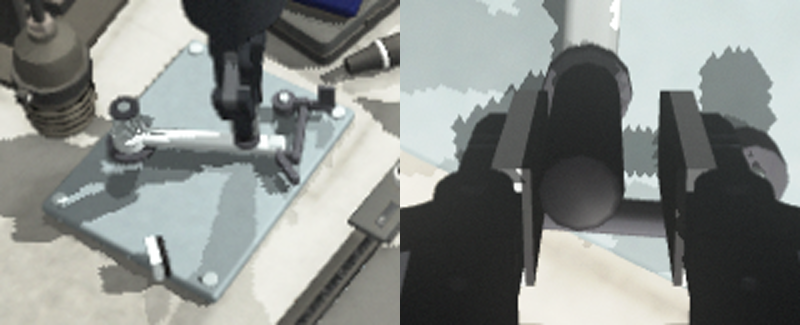

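Call:
move_arm(rows="-0.08 0 0 0 0 0.5 0.28;-0.08 0 0 0 0 0.5 0.28;0 0 0 0 0 0 0.28;0 0 0 0 0 0 0.28")

```text
time_s: 10.55
eef_pos: [0.5072, 0.1832, 0.1253]
eef_rot: [0.001, 0.877, -0.48, -0.002]
wrist_force: [-5.9, 3.0, 1.8]
opening: 0.282
```

Run:
```python
from mv import *
c=snap('wrist','w9.png');st()
s=snap('scene','s9.png')
a=cv2.resize(s['color'][280:410,150:310],(400,325),interpolation=2);b=cv2.resize(c['color'][240:400,220:420],(400,325),interpolation=2)
cv2.imwrite('pics/z9.png',np.hstack([a,b]))
```

```text
t 10.6 p [0.5072 0.1832 0.1254] f tool [-6.7   2.13 -2.08] open 0.28178216690414937 r 0.0960303930205639 tcp ang 0.9767646377113812 yaw 57.20669935631369
```

View pics/z9.png

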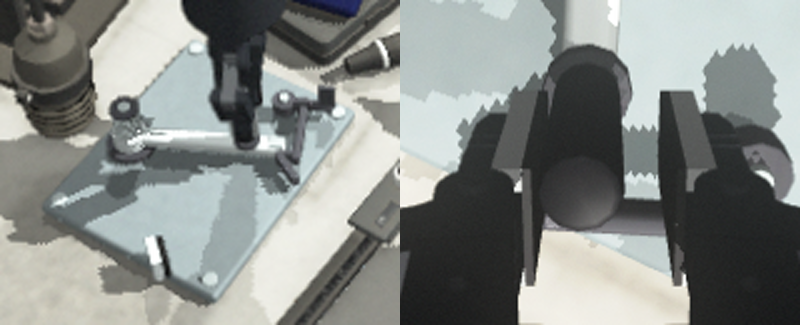

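Run:
```python
from mv import *
a=[cv2.imread(f'pics/w{i}.png') for i in (6,8,9)]
r=[np.vstack([cv2.resize(x[15:105,270:390],(266,200),interpolation=2),cv2.resize(x[250:400,270:390],(266,333),interpolation=2)]) for x in a]
cv2.imwrite('pics/cmp.png',np.hstack(r))
```

```text
(no output)
```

View pics/cmp.png

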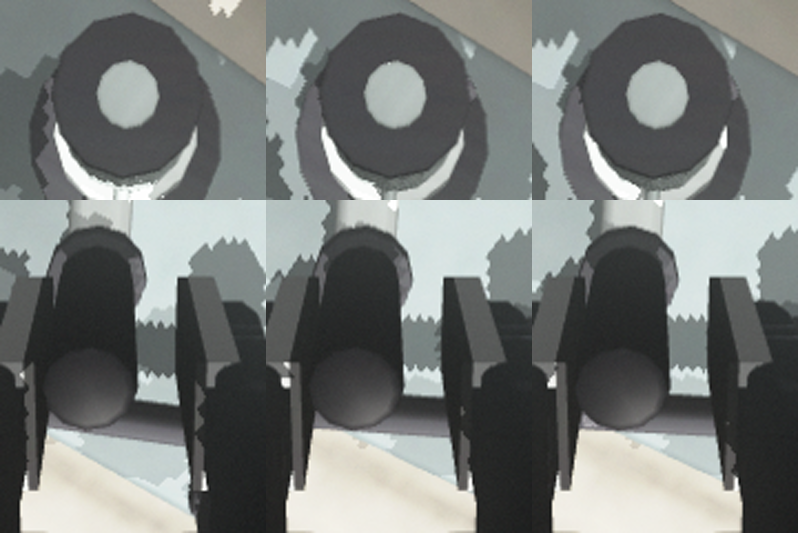

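Run:
```python
from mv import *
c=ctrl.camera('wrist')
P=atz(c,311.9,334.7,.082);V=atz(c,326.4,57.8,.061)
print(P,V);v=(P-V)[:2];print(np.linalg.norm(v),(np.degrees(np.arctan2(v[1],v[0]))%360-155.3)/57.2958)
v=P[:2]-[.5892,.2332];print(np.linalg.norm(v),(np.degrees(np.arctan2(v[1],v[0]))%360-155.3)/57.2958)
st()
```

```text
[0.5078432 0.1860899 0.082    ] [0.58955614 0.23250526 0.061     ]
0.09397547836632941 0.9476759619781661
0.0940121829162673 0.9559727504315809
t 10.7 p [0.5072 0.1832 0.1253] f tool [-6.9   2.98 -1.32] open 0.27916004206462947 r 0.0960319859703854 tcp ang 0.9765332178683291 yaw 57.210856066253626
```

The image puts the arm at about 0.95, right at the catch rest angle. I'll ease a little more and look for the pad to separate.

Call:
move_arm(rows="-0.08 0 0 0 0 0.5 0.28;-0.08 0 0 0 0 0.5 0.28;0 0 0 0 0 0 0.28;0 0 0 0 0 0 0.28")

```text
time_s: 11.1
eef_pos: [0.508, 0.184, 0.1259]
eef_rot: [0.0, 0.873, -0.488, -0.0]
wrist_force: [-2.3, 2.0, -1.0]
opening: 0.279
```

Run:
```python
from mv import *
c=snap('wrist','w10.png');st()
a=[cv2.imread(f'pics/w{i}.png') for i in (8,9,10)]
r=[np.vstack([cv2.resize(x[15:105,270:390],(266,200),interpolation=2),cv2.resize(x[250:400,270:390],(266,333),interpolation=2)]) for x in a]
cv2.imwrite('pics/cmp2.png',np.hstack(r))
```

```text
t 11.15 p [0.508  0.184  0.1259] f tool [-2.47  0.58  0.47] open 0.2801539423896661 r 0.0949413313488668 tcp ang 0.9738383058124094 yaw 56.23896465987261
```

View pics/cmp2.png

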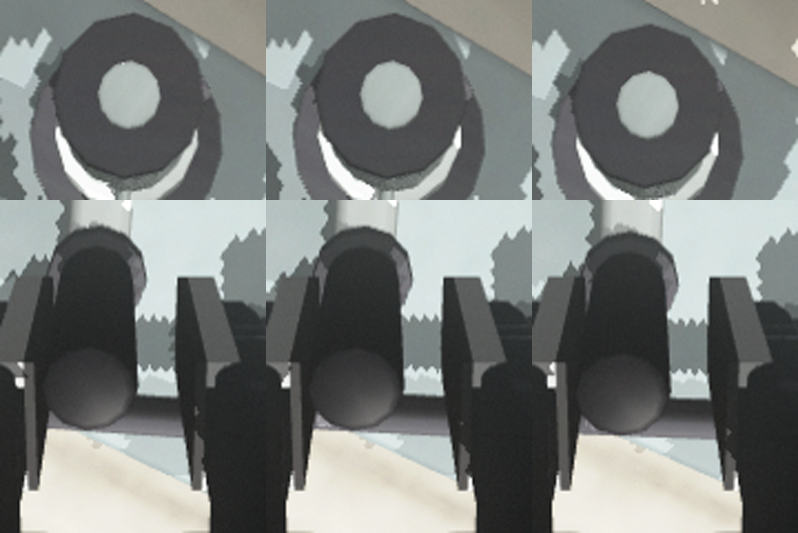

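The pad force fell from about 7 N to 2.5 N while the arm stayed put, so the catch is taking the load. A bit further.

Call:
move_arm(rows="-0.06 0 0 0 0 0.4 0.28;-0.06 0 0 0 0 0.4 0.28;-0.06 0 0 0 0 0.3 0.28;0 0 0 0 0 0 0.28;0 0 0 0 0 0 0.28")

```text
time_s: 11.65
eef_pos: [0.5073, 0.1855, 0.126]
eef_rot: [-0.0, 0.868, -0.496, 0.0]
wrist_force: [0.6, -0.3, 1.3]
opening: 0.278
```

Run:
```python
from mv import *
c=snap('wrist','w11.png');st()
a=[cv2.imread(f'pics/w{i}.png') for i in (9,10,11)]
r=[np.vstack([cv2.resize(x[15:105,270:390],(266,200),interpolation=2),cv2.resize(x[250:400,270:390],(266,333),interpolation=2)]) for x in a]
cv2.imwrite('pics/cmp3.png',np.hstack(r))
```

```text
t 11.7 p [0.5072 0.1855 0.126 ] f tool [ 0.79 -0.64 -0.76] open 0.2783320662847142 r 0.09486157340798156 tcp ang 0.9563998929004789 yaw 55.15275548282503
```

View pics/cmp3.png

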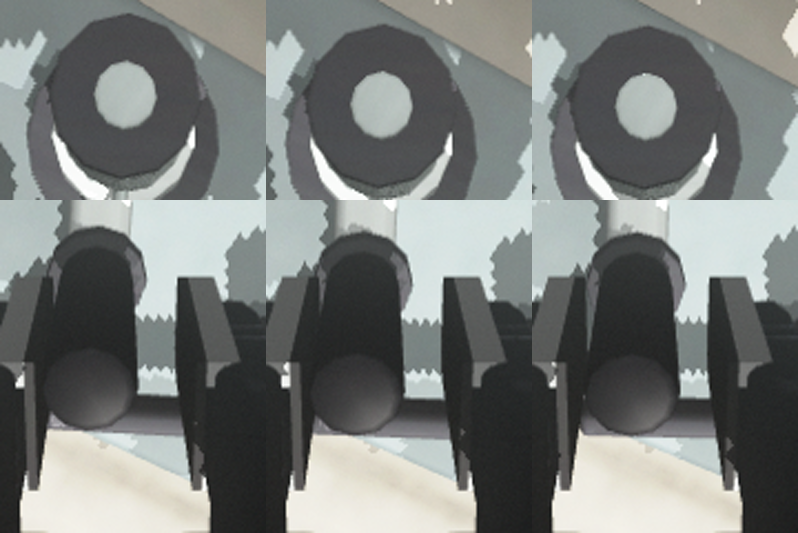

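The force is now zero and a gap shows between the pad and the post, so the arm is held by the catch. I'll centre, lift straight up and back off.

Call:
move_arm(rows="-0.08 0 0 0 0 0 0.28;-0.08 0 0 0 0 0 0.28;0 0 0 0 0 0 0.28;0 0 -1 0 0 0 0.28;0 0 -1.5 0 0 0 0.28;0 0 -2 0 0 0 0.28;0 0 -3 0 0 0 0.28;0 0 -3 0 0 0 0.28;0 0 -3 0 0 0 0.28;0 0 -3 0 0 0 0.28;0 0 0 0 0 0 0.28;0 0 0 0 0 0 0.28")

```text
time_s: 12.9
eef_pos: [0.5067, 0.187, 0.2928]
eef_rot: [-0.001, 0.868, -0.496, 0.001]
wrist_force: [-0.7, -0.6, -0.3]
opening: 0.278
```

Run:
```python
from mv import *
c=snap('wrist','w12.png');st()
s=snap('scene','s12.png');d=snap('side','d12.png')
a=cv2.resize(s['color'][280:410,150:310],(400,325),interpolation=2);b=cv2.resize(s['color'][180:270,290:400],(400,325),interpolation=2)
cv2.imwrite('pics/z12.png',np.hstack([a,b]))
```

```text
t 12.95 p [0.506  0.1869 0.2913] f tool [-0.39 -0.34  0.  ] open 0.2785239315814067 r 0.09518768767202042 tcp ang 0.9375273712962816 yaw 55.15335158804473
```

View pics/w12.png

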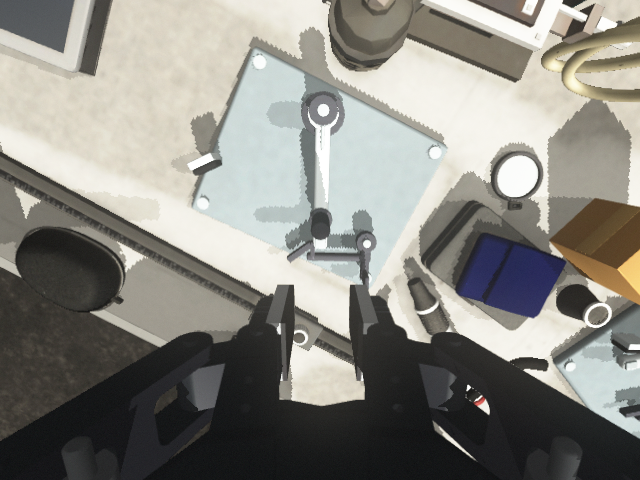

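View pics/z12.png

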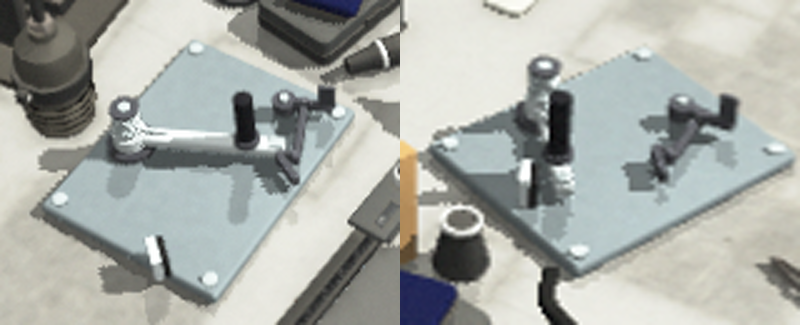

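The wrist view shows the long arm resting on the catch, post top near (320,222) and hook at (300,250). The short arm is still at its buffer and the gripper is well clear. Handing in.

Run:
```python
from mv import *
c=ctrl.camera('wrist')
P=atz(c,320,219,.082);V=atz(c,323,110,.061);v=(P-V)[:2];print((np.degrees(np.arctan2(v[1],v[0]))%360-155.3)/57.2958)
print(ctrl.hand_in())
```

```text
0.9371247041870516
the job is handed in; nothing more can be done
None
```

The long-armed striker is cocked and resting on its catch, and it did not fire. I handed the job in at about 13 s of the 38 s allowed; no verdict is reported.

**What I did:** I identified the left striker as the long one and caged its post between partly open jaws. I drew it to an estimated 1.03–1.04 rad, then eased it forward in small steps. The pad force fell from about 7 N to 0 while the arm stayed where it was, so the catch had taken the load. I then lifted straight up, clear of the trigger.

**Last checks:**
- **Long arm:** still cocked after release. My last rough image reading gave 0.94 rad, and 0.95–0.96 just before the catch took the load. Both are near the expected 0.96 and inside 0.90–1.00. My arm angle worked out from the gripper's position read about 0.02 rad lower, partly because the arm was flexing under load.
- **Short arm:** unmoved at its buffer.
- **Gripper:** touching nothing, about 17 cm above where it held the post, with about 0.5 N at the wrist (noise).

No check failed.

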